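# Rock the hook-on angle gauge on the fixture's stud to its mark and hold

### The arm

A 6-joint arm with a two-finger parallel gripper is mounted at the origin on the work surface. World frame = base frame: x ahead of the robot, y to its left, z up, the work surface at z = 0. Lengths are in m, angles in rad, forces in N, time in s.
With the tool pointing down it reaches from about 0.375 to 0.975 m from the base axis. Payload 3.8 kg.
Tool frame: the origin (TCP) lies between the finger pads, 19 mm behind the fingertips; this is the grasp point; z points along the fingers, y is the line along which they close (so a half turn about z gives the same grasp; the last joint's range is limited). The gripper opens to 85 mm and grips with 20 to 120 N. Pads are 22 mm wide; open, the fingers measure 114 mm over their backs; the gripper's body (76 mm by 85 mm) begins 54 mm behind the grasp point. The pads swing forward as they close: fully open they stand 13 mm farther back than shut.
Start: joints at [-1.37, 0.264, 1.604, -0, 1.274, -0.037], TCP at [0.159, -0.656, 0.25] pointing down, gripper open.
Joint ranges: [-2.63, 2.63], [-0.94, 2.18], [0.31, 2.57], [-1.31, 4.45], [0, 2.66], [-2.55, 2.55]. Speed limits (rad/s): [2.57, 2.57, 3.14, 3.14, 3.14, 3.14].

### API

Orientations are given as a rotation vector (axis times angle).
In Python, from workcell import bot, cams gives the robot as it stands.
- The arm moves only by the tool play_rows, never from a script. Its argument "rows" is a list of rows, each a list of 2 entries, a list of its own where there are three numbers: the shift along the tool's x, y, z scaled (see below), then the turn, a rotation vector about the tool's x, y, z scaled (see below). A call has 1 to 20 rows; each row is the pose to reach, as a shift and turn from the pose commanded when the call began, along the tool's axes at that moment; what a row does not reach only later rows make up. The controller multiplies each number of a shift by 250 mm and each number of a turn by 45 degrees. A row lasts 1/12 s, in which the tool goes at most 41.7 mm and 7.16 degrees, less where a joint would pass 70% of its speed; a pose out of reach is approached as far as the arm can. A call with a number of a shift or a turn outside -1 to 1 is refused whole. A call with a gripper value outside its range is refused whole. "claw" is the opening, from -1 (shut) to 1 (fully open), set as the call begins (left out, the last holds). The fingers move at their own pace and stop on an object; "newtons" is the grip in N (left out, the last holds). Time passes only in rows, so rows that repeat a pose let the fingers close. It gives the time, the measured TCP pose, the force, the opening and the grip force at its end, in the units of the state.
- bot.read_state(): the state, without advancing time (a new reading comes with each control period).
- cams.read_camera(name): name is "side" or "top" or "wrist"; returns a dict with "image" (480x640x3 uint8, red, green, blue), "K" (3x3 intrinsics, pixels), "T" (4x4, takes a point from camera to world coordinates); the wrist camera has in their place "mount" (4x4, takes a point from camera to tool coordinates, whose origin is the TCP and whose axes are the flange's). Camera axes: x right, y down, z forward; pixel columns grow to the right and rows downward; lengths in m; the calibration is good to about 2 mm. A picture is of the moment at which its call begins: read the wrist's pose just before it. There is no depth.
- bot.finish_job(): hands the job in; it is judged then, once.
The state is a dict: "time": time; "q": joint angles; "joint_vel": joint speeds; "joint_torque": joint torques, N m; "tool_pos": TCP position; "tcp_rot": TCP orientation; "wrist_force": force on the tool from outside, world axes, zero at the start; "torque": the same for the moment, N m; "width": opening from 0.0 (shut) to 1.0 (fully open); "grip_force": force on a finger pad.
Only numpy, scipy, OpenCV 4.12 (cv2) and the standard library are available. Lean on these libraries where they do the work, as an engineer would, in place of code of your own. Each camera call takes 0.05 s, during which the arm holds its last target. There are 200 camera calls.

### The job

Take the angle gauge by its top tab, hook its forked foot over the bare bar of the blue tilt fixture on the robot's side of the stud so that it rests there, and slide it along, still hooked, until it is centred on the uneven stud; do not lower it onto the stud from above. Then, with its foot lightly bearing on the stud and its dial square to the bar, rock it sideways until the swinging pointer settles on the rim mark. Finish while still holding it there, steady, and leave the other things on the bench alone.

Things in the scene. Friction and masses are not known exactly. Their poses are not given: they have to be found in the camera images.
- gauge: Aluminium pendulum angle gauge, 0.2 to 0.45 kg, standing loose on its two legs, dial facing roughly +x. Origin: centre under its feet; z up; x out of the dial's face; y across the dial. From below: forked foot (see gauge_saddle), block 36 x 60 x 12 mm, round dial disc 108 mm diameter, 12 mm thick (x), centred 106 mm up, grip tab (see gauge_grip), top at 200 mm. Falls over if let go on the bar.
- gauge_grip (a point): Middle of the gauge's grip tab, 183 mm above its feet. The tab is 12 mm thick (x), 30 mm wide (y), from 160 mm (top of the disc) to 200 mm up. Pinch it with the TCP here, fingers pointing down along the gauge's -z and closing along the gauge's x; 40 N of grip holds it firmly.
- gauge_saddle (a point): Centre of the flat underside of the foot's block, 22 mm above the feet: the face that rests on the bar or stud. On either side (y) of it hangs a leg 22 mm high, 36 mm long (x), 8 mm thick; the 44 mm gap between them is open below and through along x, so the foot goes over the bar from above.
- pointer (a joint): Angle (rad) of the black pointer, 45 mm long, on the dial's face, pivoted at the dial's centre. It swings free, hangs plumb and settles in about 1 s. 0 = the dial's own downward line; positive = towards the gauge's +y. Leaning the gauge's top towards its +y (negative roll about its x) by an angle makes the pointer read plus that angle. Keep clear of it.
- mark (a joint): Where the dark steel mark (tab 11 mm wide, sticking out past the rim) stands on the dial's rim (rad), same zero and sense as the pointer: always on the +y side of the bottom, 0.14 to 0.38. Clamped: it stays where it is. The pointer is on the mark when pointer equals mark.
- pointer_tip (a point): Free end of the pointer, 45 mm from the pivot (pivot 106 mm above the gauge's feet).
- mark_tip (a point): Inner end of the rim mark, 45 mm from the same pivot; the pointer's tip meets it when it is on the mark.
- rig: Blue tilt fixture, fixed to the bench: base 320 x 90 x 12 mm (x, y, z) and a bare round steel bar, 14 mm diameter, along its x, axis 75 mm above the bench, 260 mm long between two end posts (45 mm wide, 92 mm high, inner faces at x = -130 and +130 mm). Origin: centre of the base's underside, under the bar's middle; x along the bar, away from the robot.
- stud: Uneven stud: rigid dark steel swelling fixed on the bar, 30 to 80 mm beyond its middle. Origin: middle of the stud, on the bar's axis, 75 mm above the bench; x along the bar away from the robot. 40 mm long, 28 mm wide (y), ends tapered over 8 mm to the bar's top. Two lobes, 8 mm radius, side by side along x: left (axis y = +6 mm) tops out 11 mm above origin, right (y = -6 mm) 9 mm.
- coupling: Bystander: stepped stainless coupling, 40 mm diameter, 40 mm high. Origin at its underside.
- collar: Bystander: steel ring, 38 mm diameter, 18 mm high. Origin at its underside.
- plug: Bystander: brass plug, 20 mm diameter, 40 mm high. Origin at its underside.
- mouse: Bystander: black computer mouse 105 x 60 x 33 mm. Origin at its underside.
- spanner: Bystander: steel spanner lying flat. Origin at its middle, underside.
- mug: Bystander: blue mug, 76 mm diameter, 90 mm high. Origin at its underside.
- cleaner: Bystander: white bottle, 52 mm diameter, 120 mm high. Origin at its underside.
There are look-alikes about, which are no part of the job. There is more than one size of the gauge; the job needs the smallest.

How it is judged:
On the way, in this order (a step that is already met when the one before it is completed fails the run):
1. the gauge is hooked over the bare bar on the robot's side of the stud (saddle at least 40 mm short of the stud's middle) and rests on it (x of gauge_saddle in the frame of stud below -0.04 m and y of gauge_saddle in the frame of stud between -0.018 and 0.018 m and z of gauge_saddle in the frame of stud between 0 and 0.016 m and contact force between gauge and rig above 0.3 N), for 0.1 s.
2. still hooked, it has come along the bar onto the stud, within 12 mm of the stud's middle, and bears on it (x of gauge_saddle in the frame of stud between -0.012 and 0.012 m and y of gauge_saddle in the frame of stud between -0.022 and 0.022 m and z of gauge_saddle in the frame of stud between 0 and 0.022 m and contact force between gauge and stud above 0.3 N), for 0.1 s.
At the end, for the whole second after the job is handed in: For the last second the gripper holds the still gauge on the stud: within 12 mm of its middle, dial axis within 0.2 rad of the bar, bearing on the stud with 0.3 to 25 N and not on the bar or posts, pointer tip at rest (under 0.3 rad/s) within 3 mm of the mark (all of step 2 and contact force between gauge and stud below 25 N and contact force between gauge and rig below 0.3 N and contact force between the fingers and gauge above 2 N and distance between pointer_tip and mark_tip below 0.003 m and velocity of joint pointer between -0.3 and 0.3 rad/s and linear speed of gauge below 0.02 m/s and angle between the x axis of gauge and the x axis of stud, either way round below 0.2 rad); the arm keeps its last pose, push and grip.
It fails at once if the gauge is over the stud with its legs clear above it (lifted off there, or lowered on from above) (x of gauge_saddle in the frame of stud between -0.035 and 0.05 m and y of gauge_saddle in the frame of stud between -0.03 and 0.03 m and z of gauge_saddle in the frame of stud between 0.037 and 0.08 m).
It fails at once if the gauge bears on the stud with more than 60 N (contact force between gauge and stud above 60 N).
It fails at once if another thing on the bench is moved more than 20 mm (distance of any of coupling, collar, plug, mouse, spanner, mug, cleaner from where it was at the start of the episode above 0.02 m).
It also fails if it takes over 40 s, if anything falls off the work surface, if the arm or the gripper's body presses on something with over 40 N, if the wrist force passes 120 N, or if a joint passes its speed limit or range.

## Working session

There is one attempt and no reset: what is moved stays moved. The work goes in short steps, Python scripts to look and compute and a tool call to move; the robot and the scene stay as the last step left them, time stands still between calls to the robot, and variables do not carry over. Pictures are saved under pics/ and viewed, at most 10 in all, crops included, and the job is handed in when it is done.

Besides the shell and the picture viewer there is one more tool, called as name(argument=value, ...) on one line, values as JSON. play_rows: Moves the arm, as the interface text tells. Its arguments: {"type":"object","properties":{"rows":{"type":"array","items":{"type":"array"}},"claw":{"type":"number"},"newtons":{"type":"number"}},"required":["rows"]}

```bash
mkdir -p pics; ls
cat > h.py <<'E'
import numpy as np, cv2
from scipy.spatial.transform import Rotation as R
from workcell import bot, cams
def snap(n,f):
    s=bot.read_state(); d=cams.read_camera(n); cv2.imwrite('pics/'+f,d['image'][:,:,::-1])
    if 'T' in d: T=np.array(d['T'])
    else:
        W=np.eye(4); W[:3,:3]=R.from_rotvec(s['tcp_rot']).as_matrix(); W[:3,3]=s['tool_pos']; T=W@np.array(d['mount'])
    np.savez('pics/'+f+'.npz',K=d['K'],T=T); return d
def cal(f): z=np.load('pics/'+f+'.npz'); return z['K'],z['T']
def ray(f,u,v):
    K,T=cal(f); r=T[:3,:3]@np.linalg.solve(K,[u,v,1.]); return T[:3,3],r/np.linalg.norm(r)
def atz(f,u,v,z): c,r=ray(f,u,v); return c+r*(z-c[2])/r[2]
def proj(f,p):
    K,T=cal(f); q=K@(T[:3,:3].T@(np.array(p)-T[:3,3])); return q[:2]/q[2]
def tri(*obs):
    A=np.zeros((3,3));b=np.zeros(3)
    for f,u,v in obs:
        c,r=ray(f,u,v);P=np.eye(3)-np.outer(r,r);A+=P;b+=P@c
    return np.linalg.solve(A,b)
def st():
    s=bot.read_state(); print({k:np.round(s[k],4).tolist() for k in ['time','q','tool_pos','tcp_rot','wrist_force','torque','width','grip_force']}); return s
def crop(f,o,u0,v0,w,h,k):
    im=cv2.imread('pics/'+f)[v0:v0+h,u0:u0+w]; cv2.imwrite('pics/'+o,cv2.resize(im,None,fx=k,fy=k,interpolation=cv2.INTER_CUBIC))
E
python3 - <<'E'
from h import *
st()
for n in ['side','top','wrist']:
    snap(n,n+'0.png'); K,T=cal(n+'0.png'); print(n,K.tolist(),T.round(3).tolist())
E
```

```text
pics
{'time': 0.0, 'q': [-1.3699, 0.2648, 1.6053, -0.0, 1.2737, -0.0369], 'tool_pos': [0.1589, -0.6554, 0.2487], 'tcp_rot': [-3.1172, -0.3724, 0.0003], 'wrist_force': [-0.004, -0.1166, 0.2578], 'torque': [0.0241, -0.0598, -0.0252], 'width': 0.9981, 'grip_force': 0.0}
side [[483.40925520335276, 0.0, 317.0802780157876], [0.0, 483.40925520335276, 240.73759655561605], [0.0, 0.0, 1.0]] [[-0.807, -0.415, 0.42, 0.115], [-0.59, 0.541, -0.599, 0.608], [0.021, -0.732, -0.681, 0.825], [0.0, 0.0, 0.0, 1.0]]
top [[482.512483768067, 0.0, 324.8727441085731], [0.0, 482.512483768067, 241.97514131231418], [0.0, 0.0, 1.0]] [[0.001, -0.982, 0.191, 0.362], [-1.0, -0.0, 0.002, 0.024], [-0.002, -0.191, -0.982, 1.069], [0.0, 0.0, 0.0, 1.0]]
wrist [[344.0102298988117, 0.0, 321.9068473260535], [0.0, 344.0102298988117, 246.36908539320737], [0.0, 0.0, 1.0]] [[0.234, -0.938, -0.257, 0.224], [-0.972, -0.227, -0.06, -0.64], [-0.002, 0.263, -0.965, 0.372], [0.0, 0.0, 0.0, 1.0]]
```

View pics/side0.png

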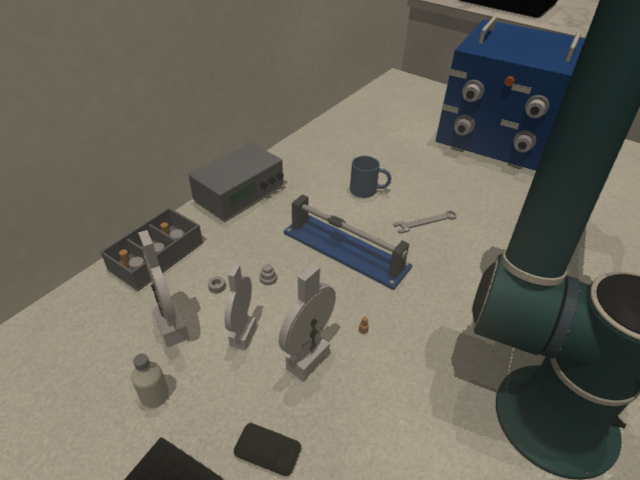

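View pics/top0.png

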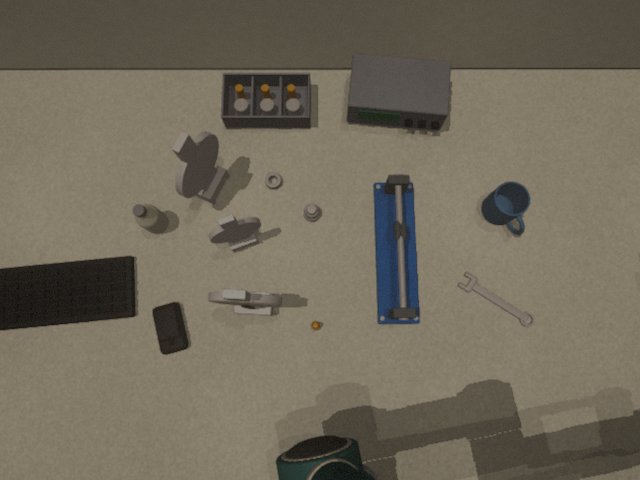

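Run:
```python
from h import *
import numpy as np
crop('side0.png','c1.png',130,220,220,170,3)
crop('top0.png','c2.png',160,120,150,210,3)
a=cv2.imread('pics/c1.png');b=cv2.imread('pics/c2.png')
h=510;b=b[:510]
o=np.zeros((570,800,3),np.uint8)
b=cv2.resize(cv2.imread('pics/c2.png'),None,fx=.9,fy=.9); a=cv2.resize(a,None,fx=.58,fy=.58)
crop('top0.png','c4.png',365,165,65,165,4); c=cv2.imread('pics/c4.png'); c=cv2.resize(c,None,fx=.85,fy=.85)
o[:567,:405]=b; o[:a.shape[0],410:410+a.shape[1]]=a
o=cv2.convertScaleAbs(o,alpha=1.7); cv2.imwrite('pics/comb.png',o)
```

```text
(no output)
```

View pics/comb.png

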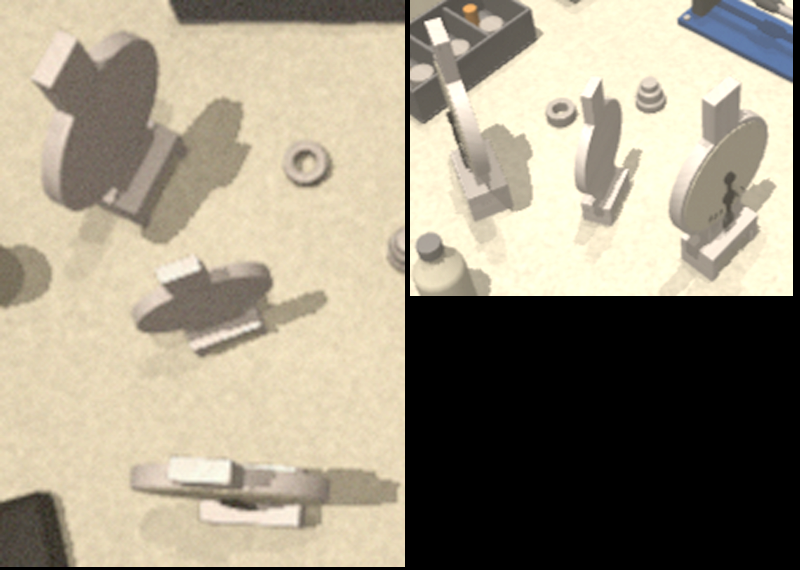

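Three gauges appear at top px (200,165), (237,232) and (245,303). The middle one has the smallest disc, about 51 px, which matches 108 mm at that range; the others are about 70 px. Next is an enlarged crop to confirm it and get precise pixels.

Run:
```python
from h import *
def g(f,u,v,w,h,k):
    im=cv2.imread('pics/'+f)[v:v+h,u:u+w]; im=cv2.resize(im,None,fx=k,fy=k,interpolation=cv2.INTER_CUBIC); im=cv2.convertScaleAbs(im,alpha=1.6)
    for a in range(0,w,10): cv2.line(im,(a*k,0),(a*k,4 if a%50 else 10),(0,0,255),1)
    for a in range(0,h,10): cv2.line(im,(0,a*k),(4 if a%50 else 10,a*k),(0,0,255),1)
    return im
o=np.zeros((590,800,3),np.uint8)
for im,x,y in [(g('top0.png',200,205,65,50,6),0,0),(g('side0.png',215,255,50,100,5) ,400,0),(g('side0.png',280,190,140,100,2),0,310),(g('top0.png',370,170,55,160,3),640,0)]:
    o[y:y+im.shape[0],x:x+im.shape[1]]=im[:800-0,:800-x]
cv2.imwrite('pics/comb2.png',o)
```

```text
(no output)
```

View pics/comb2.png

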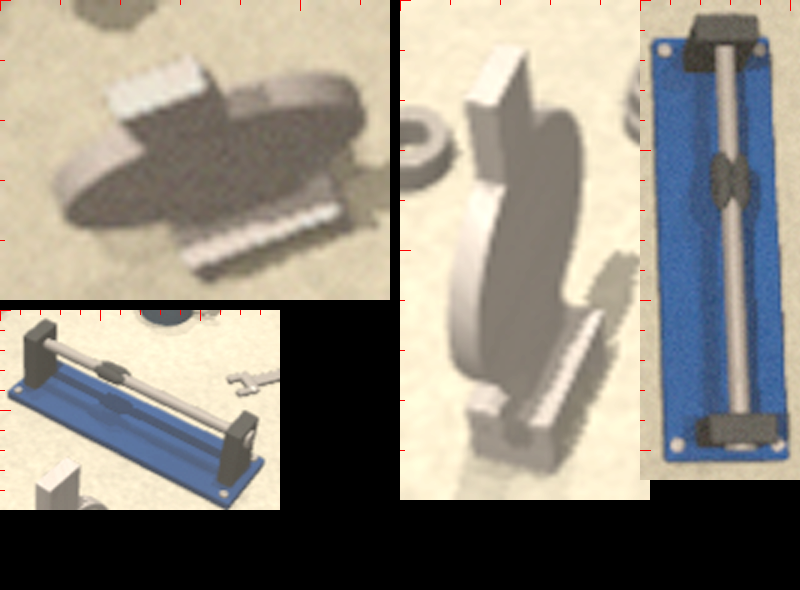

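Run:
```python
from h import *
t='top0.png';s='side0.png'
T=[atz(t,*p,.2) for p in [(217.8,220.8),(232.5,214.2),(235.3,218.7),(221.3,225.3)]]
S=[atz(s,*p,.2) for p in [(234.4,264.4),(240.4,265.4),(235.6,276),(228.8,275)]]
for n,q in(('T',T),('S',S)):
    q=np.array(q); print(n,q.mean(0).round(4),q[:,:2].round(4).tolist())
tc=lambda a,b:(370+(a-640)/3,170+b/3)
sc=lambda a,b:(280+a/2,190+(b-310)/2)
c=np.array([atz(t,*tc(*p),.012) for p in [(652,38),(769,38),(664,460),(788,460)]])
print('rig c',c.mean(0).round(4)); a=c[0]+c[1]-c[2]-c[3]; print('yaw',np.arctan2(a[1],a[0]), np.linalg.norm(a)/2)
b1=atz(t,*tc(724,48),.082);b2=atz(t,*tc(740,410),.082);print('bar',b1.round(4),b2.round(4),np.arctan2(*(b1-b2)[[1,0]]))
print('stud top',atz(t,*tc(731,180),.083).round(4),'side',atz(s,*sc(113,372),.081).round(4))
print('tri stud',tri((t,*tc(731,180)),(s,*sc(113,372))).round(4))
print('side bar',atz(s,*sc(47,344),.078).round(4),atz(s,*sc(228,431),.078).round(4))
print('side base',[atz(s,*sc(*p),.012)[:2].round(4).tolist() for p in [(9,392),(264,460),(226,506)]])
```

```text
T [0.5728 0.2072 0.2   ] [[0.5708, 0.2237], [0.5834, 0.197], [0.5748, 0.1914], [0.5622, 0.2169]]
S [0.5707 0.2091 0.2   ] [[0.581, 0.1992], [0.5708, 0.1945], [0.5599, 0.2186], [0.5709, 0.2241]]
rig c [ 0.5471 -0.1321  0.012 ]
yaw 0.008796391542555623 0.31704287997214003
bar [ 0.6754 -0.1299  0.082 ] [ 0.4202 -0.1336  0.082 ] 0.01422702137372303
stud top [ 0.5793 -0.1319  0.083 ] side [ 0.5774 -0.1292  0.081 ]
tri stud [ 0.5802 -0.133   0.077 ]
side bar [ 0.6732 -0.1262  0.078 ] [ 0.4203 -0.1272  0.078 ]
side base [[0.7023, -0.0857], [0.389, -0.175], [0.389, -0.0847]]
```

```bash
cat >> h.py <<'E'
B=np.array([[0,1,0],[1,0,0],[0,0,-1.]])
def G(az,lean=0.): return (R.from_euler('z',az)*R.from_euler('x',-lean)).as_matrix()   # lean: top to gauge +y
def plan(p,az,lean=0.,Rt=None):
    s=bot.read_state(); W=R.from_rotvec(s['tcp_rot']).as_matrix(); Rt=G(az,lean)@B if Rt is None else Rt
    sh=W.T@(np.array(p)-s['tool_pos']); tu=R.from_matrix(W.T@Rt).as_rotvec()
    print('shift',(sh/.25).round(4).tolist(),'turn',(tu/np.radians(45)).round(4).tolist(),'rows>=',max(np.linalg.norm(sh)/.0417,np.degrees(np.linalg.norm(tu))/7.16).round(1))
E
python3 - <<'E'
from h import *
plan([.40,-.52,.40],-.75)
E
```

```text
shift [1.065, -0.3005, -0.6037] turn [-0.0022, -0.0007, -0.7423] rows>= 7.6
```

play_rows(rows=[[[0.3,-0.1,-0.6],[0,0,-0.3]],[[0.95,-0.3,-0.65],[0,0,-0.75]],[[0.95,-0.3,-0.65],[0,0,-0.75]],[[0.95,-0.3,-0.65],[0,0,-0.75]],[[0.95,-0.3,-0.65],[0,0,-0.75]],[[0.95,-0.3,-0.65],[0,0,-0.75]],[[0.95,-0.3,-0.65],[0,0,-0.75]],[[0.95,-0.3,-0.65],[0,0,-0.75]]], claw=1, newtons=40)

```text
time: 0.82
tool_pos: [0.3768, -0.5249, 0.4166]
tcp_rot: [2.87, 1.266, 0.006]
wrist_force: [1.0, 0.6, 1.1]
width: 0.996
grip_force: 0.0
```

Run:
```python
from h import *
st()
plan([.55,-.25,.40],-.2)
```

```text
{'time': 0.8167, 'q': [-0.9882, 0.1525, 1.4376, 0.0028, 1.5462, -0.2483], 'tool_pos': [0.3768, -0.5249, 0.4166], 'tcp_rot': [2.8699, 1.266, 0.0057], 'wrist_force': [1.0022, 0.5641, 1.1207], 'torque': [0.0116, 0.0344, 0.034], 'width': 0.9955, 'grip_force': 0.0}
shift [1.279, -0.2299, 0.0668] turn [0.0078, 0.0003, -0.6874] rows>= 7.8
```

play_rows(rows=[[[1,-0.2,0.05],[0,0,-0.7]],[[1,-0.2,0.05],[0,0,-0.7]],[[1,-0.2,0.05],[0,0,-0.7]],[[1,-0.2,0.05],[0,0,-0.7]],[[1,-0.2,0.05],[0,0,-0.7]],[[1,-0.2,0.05],[0,0,-0.7]],[[1,-0.2,0.05],[0,0,-0.7]]])

```text
time: 1.4
tool_pos: [0.5071, -0.3038, 0.399]
tcp_rot: [-2.419, -2.0, -0.005]
wrist_force: [-0.5, -0.1, 0.3]
width: 1.0
grip_force: 0.0
```

Run:
```python
from h import *
plan([.573,-.05,.40],.43)
```

```text
shift [1.0468, 0.0685, 0.0001] turn [0.0013, -0.0049, -0.7879] rows>= 6.3
```

play_rows(rows=[[[1,0.07,0],[0,0,-0.79]],[[1,0.07,0],[0,0,-0.79]],[[1,0.07,0],[0,0,-0.79]],[[1,0.07,0],[0,0,-0.79]],[[1,0.07,0],[0,0,-0.79]],[[1,0.07,0],[0,0,-0.79]],[[1,0.07,0],[0,0,-0.79]]])

```text
time: 1.98
tool_pos: [0.571, -0.0612, 0.3993]
tcp_rot: [-1.692, -2.645, -0.005]
wrist_force: [-0.2, 0.8, -0.3]
width: 1.0
grip_force: 0.0
```

Run:
```python
from h import *
plan([.572,.15,.38],.43)
```

```text
shift [0.7652, 0.3576, 0.0806] turn [0.002, -0.0046, 0.0032] rows>= 5.1
```

play_rows(rows=[[[0.98,0.45,0.2],[0,0,0]],[[0.98,0.45,0.2],[0,0,0]],[[0.98,0.45,0.2],[0,0,0]],[[0.98,0.45,0.2],[0,0,0]],[[0.98,0.45,0.2],[0,0,0]],[[0.98,0.45,0.2],[0,0,0]],[[0.98,0.45,0.2],[0,0,0]],[[0.98,0.45,0.2],[0,0,0]]])

```text
time: 2.65
tool_pos: [0.5702, 0.2057, 0.3474]
tcp_rot: [-1.694, -2.642, 0.002]
wrist_force: [0.2, -0.4, 0.7]
width: 0.997
grip_force: 0.0
```

Run:
```python
from h import *
st(); snap('wrist','w1.png'); plan([.572,.208,.183],.43)
for dz in(.2,):
  for dx in(-.006,.006):
    for dy in (-.015,.015):
      print((dx,dy),proj('w1.png',np.array([.572,.208,dz])+G(.43)@[dx,dy,0]).round(1))
```

```text
{'time': 2.65, 'q': [0.3042, 0.0919, 1.6275, 0.0018, 1.4254, -0.1264], 'tool_pos': [0.5702, 0.2057, 0.3474], 'tcp_rot': [-1.694, -2.6416, 0.0021], 'wrist_force': [0.1635, -0.3645, 0.6965], 'torque': [-0.0277, -0.0153, -0.0083], 'width': 0.9968, 'grip_force': 0.0}
shift [0.0143, 0.0146, 0.6607] turn [-0.0037, -0.0001, -0.0007] rows>= 4.0
(-0.006, -0.015) [317.5 253.6]
(-0.006, 0.015) [317.4 217.5]
(0.006, -0.015) [332.1 253.6]
(0.006, 0.015) [332.4 217.5]
```

View pics/w1.png

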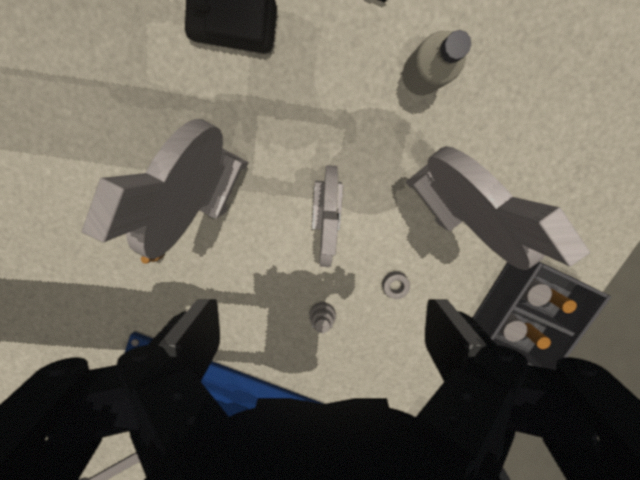

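Run:
```python
from h import *
im=cv2.imread('pics/w1.png')[155:280,290:370]; im=cv2.convertScaleAbs(cv2.resize(im,None,fx=4.8,fy=4.8,interpolation=cv2.INTER_CUBIC),alpha=1.5)
for a in range(0,130,10): cv2.putText(im,str(155+a),(0,int(a*4.8)),0,.35,(0,0,255))
for a in range(0,80,10): cv2.putText(im,str(290+a),(int(a*4.8),10),0,.35,(0,0,255)); cv2.line(im,(int(a*4.8),12),(int(a*4.8),20),(0,0,255))
cv2.imwrite('pics/w1c.png',im)
```

```text
(no output)
```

View pics/w1c.png

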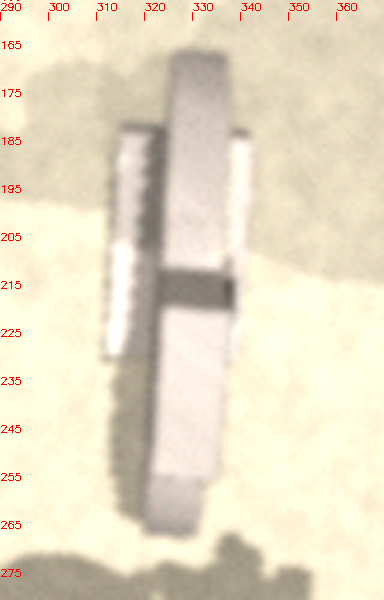

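Tab top is centred at px (329,236), and the gauge is turned about 0.05 rad from my estimate, so yaw ≈ 0.38. I'll correct for that and descend.

Run:
```python
from h import *
plan([.5747,.2085,.183],.38)
```

```text
shift [0.0116, 0.0252, 0.6607] turn [-0.0037, -0.0, 0.063] rows>= 4.0
```

play_rows(rows=[[[0.012,0.025,0.08],[0,0,0.063]],[[0.012,0.025,0.2],[0,0,0.063]],[[0.012,0.025,0.33],[0,0,0.063]],[[0.012,0.025,0.46],[0,0,0.063]],[[0.012,0.025,0.56],[0,0,0.063]],[[0.012,0.025,0.62],[0,0,0.063]],[[0.012,0.025,0.65],[0,0,0.063]],[[0.012,0.025,0.65],[0,0,0.063]],[[0.012,0.025,0.65],[0,0,0.063]]])

```text
time: 3.45
tool_pos: [0.5763, 0.2064, 0.1881]
tcp_rot: [1.767, 2.597, 0.0]
wrist_force: [0.0, -0.6, 0.2]
width: 0.998
grip_force: 0.0
```

Run:
```python
from h import *
st();plan([.5747,.2085,.183],.38)
```

```text
{'time': 3.45, 'q': [0.3034, 0.1914, 1.8094, -0.0004, 1.1402, -0.072], 'tool_pos': [0.5763, 0.2064, 0.1881], 'tcp_rot': [1.7674, 2.5965, 0.0003], 'wrist_force': [0.0241, -0.5683, 0.2], 'torque': [0.0561, -0.0479, 0.0356], 'width': 0.9979, 'grip_force': 0.0}
shift [0.0103, -0.0029, 0.0205] turn [0.0006, 0.0005, -0.0057] rows>= 0.1
```

play_rows(rows=[[[0.008,-0.003,0.015],[0,0,0]],[[0.008,-0.003,0.015],[0,0,0]],[[0.008,-0.003,0.015],[0,0,0]],[[0.008,-0.003,0.015],[0,0,0]],[[0.008,-0.003,0.015],[0,0,0]],[[0.008,-0.003,0.015],[0,0,0]],[[0.008,-0.003,0.015],[0,0,0]],[[0.008,-0.003,0.015],[0,0,0]],[[0.008,-0.003,0.015],[0,0,0]],[[0.008,-0.003,0.015],[0,0,0]],[[0.008,-0.003,0.015],[0,0,0]],[[0.008,-0.003,0.015],[0,0,0]]], claw=-1, newtons=60)

```text
time: 4.45
tool_pos: [0.5746, 0.2093, 0.1843]
tcp_rot: [1.766, 2.598, 0.001]
wrist_force: [-0.2, 1.0, 3.3]
width: 0.131
grip_force: 59.3
```

Run:
```python
from h import *
st()
for i in range(5): print(np.round(bot.read_state()['tool_pos'],4))
snap('top','t2.png');snap('wrist','w2.png')
```

```text
{'time': 4.45, 'q': [0.3085, 0.1932, 1.8148, 0.0001, 1.1326, -0.0685], 'tool_pos': [0.5746, 0.2093, 0.1843], 'tcp_rot': [1.7657, 2.5978, 0.0014], 'wrist_force': [-0.1627, 0.9667, 3.2787], 'torque': [0.0662, 0.0015, -0.0326], 'width': 0.1313, 'grip_force': 59.3042}
[0.5746 0.2093 0.1843]
[0.5746 0.2093 0.1843]
[0.5746 0.2093 0.1843]
[0.5746 0.2093 0.1843]
[0.5746 0.2093 0.1843]
```

play_rows(rows=[[[0,0,-0.06],[0,0,0]],[[0,0,-0.2],[0,0,0]],[[0,0,-0.36],[0,0,0]],[[0,0,-0.52],[0,0,-0.15]],[[0,0,-0.68],[0,0,-0.3]],[[0,0,-0.84],[0,0,-0.45]],[[0,0,-1],[0,0,-0.6]],[[0,0,-1],[0,0,-0.75]],[[0,0,-1],[0,0,-0.9]],[[0,0,-1],[0,0,-0.9]]])

```text
time: 5.38
tool_pos: [0.574, 0.2089, 0.4331]
tcp_rot: [-0.753, -3.049, 0.001]
wrist_force: [-0.2, 0.1, -3.5]
width: 0.13
grip_force: 58.9
```

Run:
```python
from h import *
st();plan([.37,.29,.53],1.85)
```

```text
{'time': 5.3833, 'q': [0.3083, 0.0871, 1.4809, -0.0001, 1.5749, -0.7781], 'tool_pos': [0.574, 0.2089, 0.4331], 'tcp_rot': [-0.7531, -3.0489, 0.0012], 'wrist_force': [-0.1559, 0.0562, -3.5299], 'torque': [-0.0246, 0.0352, -0.0372], 'width': 0.1305, 'grip_force': 58.9351}
shift [0.8735, -0.0932, -0.3869] turn [-0.0008, -0.0015, -0.9722] rows>= 6.1
```

play_rows(rows=[[[0.05,-0.01,-0.15],[0,0,-0.12]],[[0.2,-0.02,-0.28],[0,0,-0.28]],[[0.35,-0.04,-0.39],[0,0,-0.44]],[[0.5,-0.05,-0.39],[0,0,-0.6]],[[0.64,-0.07,-0.39],[0,0,-0.76]],[[0.76,-0.08,-0.39],[0,0,-0.9]],[[0.84,-0.09,-0.39],[0,0,-0.97]],[[0.87,-0.09,-0.39],[0,0,-0.97]],[[0.87,-0.09,-0.39],[0,0,-0.97]],[[0.87,-0.09,-0.39],[0,0,-0.97]],[[0.87,-0.09,-0.39],[0,0,-0.97]],[[0.87,-0.09,-0.39],[0,0,-0.97]],[[0.87,-0.09,-0.39],[0,0,-0.97]]])

```text
time: 6.47
tool_pos: [0.3725, 0.2906, 0.5305]
tcp_rot: [0.426, -3.111, 0.001]
wrist_force: [-0.6, -0.2, -2.1]
width: 0.131
grip_force: 59.3
```

Run:
```python
from h import *
s=st(); snap('side','s3.png')
W=R.from_rotvec(s['tcp_rot']).as_matrix(); p=np.array(s['tool_pos'])
f=lambda g: proj('s3.png',p+W@B@(np.array(g)-[0,0,.183]))   # gauge coords -> px
c=f([.006,0,.106]); print(c, f([.006,0,.061]),f([.006,.054,.106]))
u,v=c.astype(int)
im=cv2.imread('pics/s3.png')[v-75:v+75,u-75:u+75]; im=cv2.convertScaleAbs(cv2.resize(im,None,fx=4,fy=4,interpolation=cv2.INTER_CUBIC),alpha=1.5)
for a in range(0,150,10): cv2.putText(im,str(v-75+a),(0,a*4),0,.35,(0,0,255)); cv2.putText(im,str(u-75+a),(a*4,10),0,.35,(0,0,255))
cv2.imwrite('pics/s3c.png',im)
```

```text
{'time': 6.4667, 'q': [0.6099, -0.1659, 1.5517, -0.0003, 1.7571, -1.2333], 'tool_pos': [0.3725, 0.2906, 0.5305], 'tcp_rot': [0.4263, -3.1114, 0.0013], 'wrist_force': [-0.56, -0.2336, -2.0668], 'torque': [-0.0712, -0.028, 0.0102], 'width': 0.1311, 'grip_force': 59.3291}
[290.14059137 237.82426667] [290.82172677 265.49664729] [335.20601555 250.11971004]
```

View pics/s3c.png

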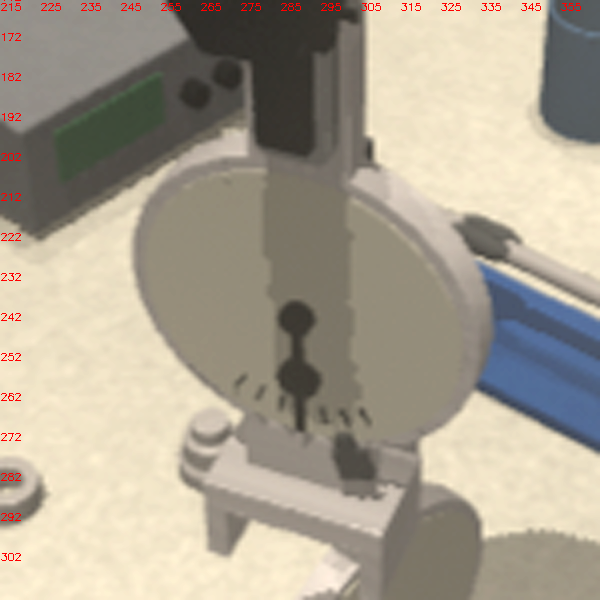

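play_rows(rows=[[[0,0,0],[0,-0.15,0]],[[0,0,0],[0,-0.3,0]],[[0,0,0],[0,-0.39,0]],[[0,0,0],[0,-0.39,0]],[[0,0,0],[0,-0.39,0]],[[0,0,0],[0,-0.39,0]],[[0,0,0],[0,-0.39,0]],[[0,0,0],[0,-0.39,0]],[[0,0,0],[0,-0.39,0]],[[0,0,0],[0,-0.39,0]],[[0,0,0],[0,-0.39,0]],[[0,0,0],[0,-0.39,0]],[[0,0,0],[0,-0.39,0]],[[0,0,0],[0,-0.39,0]],[[0,0,0],[0,-0.39,0]],[[0,0,0],[0,-0.39,0]],[[0,0,0],[0,-0.39,0]],[[0,0,0],[0,-0.39,0]],[[0,0,0],[0,-0.39,0]]])

```text
time: 8.1
tool_pos: [0.3714, 0.291, 0.5313]
tcp_rot: [-0.389, 2.811, 0.06]
wrist_force: [-0.1, -0.6, -3.8]
width: 0.131
grip_force: 59.4
```

Run:
```python
from h import *
s=st(); snap('side','s4.png')
W=R.from_rotvec(s['tcp_rot']).as_matrix(); p=np.array(s['tool_pos']); g=W@B
print('lean',np.arctan2(g[2,1],g[2,2])*-1, g.round(4).tolist())
f=lambda g: proj('s4.png',p+W@B@(np.array(g)-[0,0,.183]))
for q in ([.006,0,.106],[.006,0,.061],[.006,.054,.106],[.018,-.03,.0],[.018,.03,0],[.018,-.03,.034],[.018,.03,.034]): print(q,f(q).round(1))
u,v=f([.006,0,.106]).astype(int)
im=cv2.imread('pics/s4.png')[v-20:v+80,u-70:u+50]; im=cv2.convertScaleAbs(cv2.resize(im,None,fx=6,fy=6,interpolation=cv2.INTER_CUBIC),alpha=1.5)[:600]
for a in range(0,120,10): cv2.putText(im,str(v-20+a),(0,a*6),0,.35,(0,0,255)); cv2.putText(im,str(u-70+a),(a*6,10),0,.35,(0,0,255))
cv2.imwrite('pics/s4c.png',im)
```

```text
{'time': 8.1, 'q': [0.6981, -0.3467, 1.7166, -0.1246, 1.4915, -1.1551], 'tool_pos': [0.3714, 0.291, 0.5313], 'tcp_rot': [-0.3885, 2.8108, 0.0601], 'wrist_force': [-0.1239, -0.5964, -3.7587], 'torque': [-0.0817, 0.3704, 0.0014], 'width': 0.1314, 'grip_force': 59.3655}
lean 0.3063863811817491 [[-0.2713, -0.9177, -0.2903], [0.9625, -0.2586, -0.0819], [0.0, -0.3016, 0.9534]]
[0.006, 0, 0.106] [271.7 230.5]
[0.006, 0, 0.061] [262.9 254.3]
[0.006, 0.054, 0.106] [313.8 252.4]
[0.018, -0.03, 0.0] [227.6 278.2]
[0.018, 0.03, 0] [269. 300.]
[0.018, -0.03, 0.034] [232.2 262.6]
[0.018, 0.03, 0.034] [275.4 285.2]
```

View pics/s4c.png

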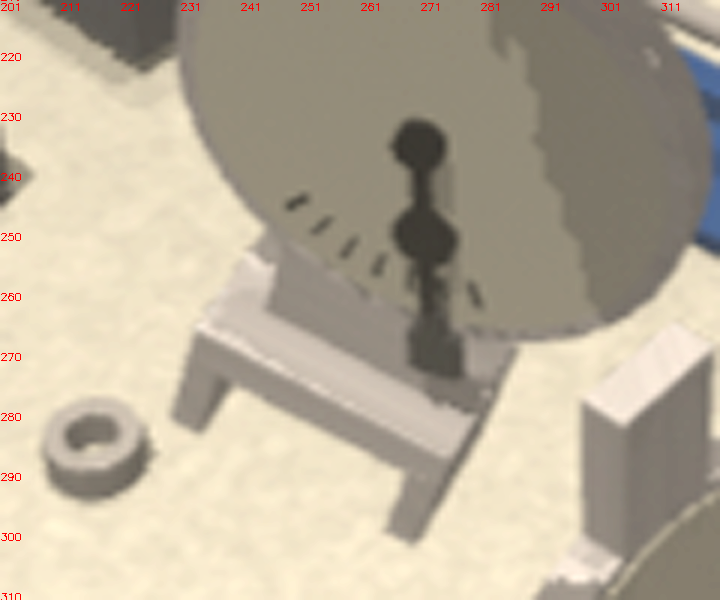

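Pointer sits on the mark to within about 0.015 rad at lean 0.306 (pivot px (271,235), tip (273,262), mark centre (274,268)). So the mark is ≈0.31. Now I'll move to the bar.

Run:
```python
from h import *
plan([.43,.12,.48],1.2)
```

```text
shift [0.0239, -0.7217, 0.2076] turn [0.1259, 0.3764, 0.8154] rows>= 5.7
```

play_rows(rows=[[[0,-0.07,0.02],[0.02,0.06,0.14]],[[0.01,-0.2,0.05],[0.04,0.12,0.28]],[[0.01,-0.35,0.09],[0.06,0.18,0.42]],[[0.01,-0.49,0.13],[0.08,0.25,0.55]],[[0.02,-0.61,0.17],[0.1,0.31,0.68]],[[0.02,-0.72,0.2],[0.126,0.376,0.81]],[[0.02,-0.72,0.2],[0.126,0.376,0.81]]])

```text
time: 8.73
tool_pos: [0.4324, 0.116, 0.4791]
tcp_rot: [-0.588, -3.083, 0.009]
wrist_force: [0.7, 0.6, -3.1]
width: 0.134
grip_force: 59.7
```

Run:
```python
from h import *
plan([.49,-.06,.46],.55)
```

```text
shift [-0.4733, -0.5692, 0.0792] turn [-0.0089, -0.0001, 0.8198] rows>= 5.2
```

play_rows(rows=[[[-0.05,-0.06,0.01],[-0.002,0,0.14]],[[-0.14,-0.17,0.03],[-0.004,0,0.28]],[[-0.25,-0.29,0.04],[-0.006,0,0.42]],[[-0.35,-0.41,0.06],[-0.008,0,0.56]],[[-0.43,-0.51,0.08],[-0.009,0,0.7]],[[-0.47,-0.57,0.08],[-0.009,0,0.82]],[[-0.47,-0.57,0.08],[-0.009,0,0.82]]])

```text
time: 9.32
tool_pos: [0.4897, -0.058, 0.4613]
tcp_rot: [1.529, 2.741, 0.006]
wrist_force: [0.0, 0.7, -3.6]
width: 0.131
grip_force: 59.9
```

Run:
```python
from h import *
plan([.504,-.131,.31],.011)
```

```text
shift [-0.2784, -0.1075, 0.6046] turn [0.006, -0.0014, 0.6902] rows>= 4.3
```

play_rows(rows=[[[-0.06,-0.02,0.04],[0.006,0,0.12]],[[-0.14,-0.05,0.12],[0.006,0,0.27]],[[-0.22,-0.08,0.24],[0.006,0,0.42]],[[-0.27,-0.1,0.36],[0.006,0,0.56]],[[-0.278,-0.107,0.48],[0.006,0,0.67]],[[-0.278,-0.107,0.57],[0.006,0,0.69]],[[-0.278,-0.107,0.605],[0.006,0,0.69]],[[-0.278,-0.107,0.605],[0.006,0,0.69]],[[-0.278,-0.107,0.605],[0.006,0,0.69]],[[-0.278,-0.107,0.605],[0.006,0,0.69]]])

```text
time: 10.15
tool_pos: [0.5051, -0.1268, 0.3132]
tcp_rot: [2.198, 2.242, 0.007]
wrist_force: [0.2, -0.5, -2.6]
width: 0.131
grip_force: 59.8
```

Run:
```python
from h import *
s=st(); plan([.504,-.131,.265],.011); snap('top','t5.png');snap('wrist','w5.png');snap('side','s5.png')
def g(f,u,v,w,h,k):
    im=cv2.imread('pics/'+f)[v:v+h,u:u+w]; return cv2.convertScaleAbs(cv2.resize(im,None,fx=k,fy=k,interpolation=cv2.INTER_CUBIC),alpha=1.5)
o=np.zeros((600,800,3),np.uint8)
a=g('side0.png'.replace('0','5'),280,130,150,160,3); o[:480,:450]=a
b=g('w5.png',230,120,170,290,2); o[:580,455:795]=b
cv2.imwrite('pics/c5.png',o)
```

```text
{'time': 10.15, 'q': [-0.2959, -0.0669, 1.8495, 0.0034, 1.3555, -0.3166], 'tool_pos': [0.5051, -0.1268, 0.3132], 'tcp_rot': [2.1981, 2.2424, 0.0071], 'wrist_force': [0.2357, -0.5239, -2.5708], 'torque': [-0.0222, 0.0024, -0.0859], 'width': 0.1312, 'grip_force': 59.8443}
shift [-0.0171, -0.0057, 0.1928] turn [0.0055, -0.0027, 0.0114] rows>= 1.2[ WARN:0@5.036] global loadsave.cpp:275 findDecoder imread_('pics/side5.png'): can't open/read file: check file path/integrity
Traceback (most recent call last):
TypeError: 'NoneType' object is not subscriptable
```

Run:
```python
from h import *
def g(f,u,v,w,h,k):
    im=cv2.imread('pics/'+f)[v:v+h,u:u+w]; return cv2.convertScaleAbs(cv2.resize(im,None,fx=k,fy=k,interpolation=cv2.INTER_CUBIC),alpha=1.5)
o=np.zeros((600,800,3),np.uint8)
a=g('s5.png',280,130,150,160,3); o[:480,:450]=a
b=g('w5.png',230,120,170,290,2); o[:580,455:795]=b
cv2.imwrite('pics/c5.png',o)
# predicted bar (y=-.131) in wrist view & legs
for q in ([.42,-.133,.082],[.67,-.130,.082],[.579,-.131,.086]): print(q,(2*(proj('w5.png',q)-[230,120])+[455,0]).round(0),(3*(proj('s5.png',q)-[280,130])).round(0))
```

```text
[0.42, -0.133, 0.082] [473. 206.] [347. 353.]
[0.67, -0.13, 0.082] [948. 208.] [ 77. 226.]
[0.579, -0.131, 0.086] [777. 209.] [169. 266.]
```

View pics/c5.png

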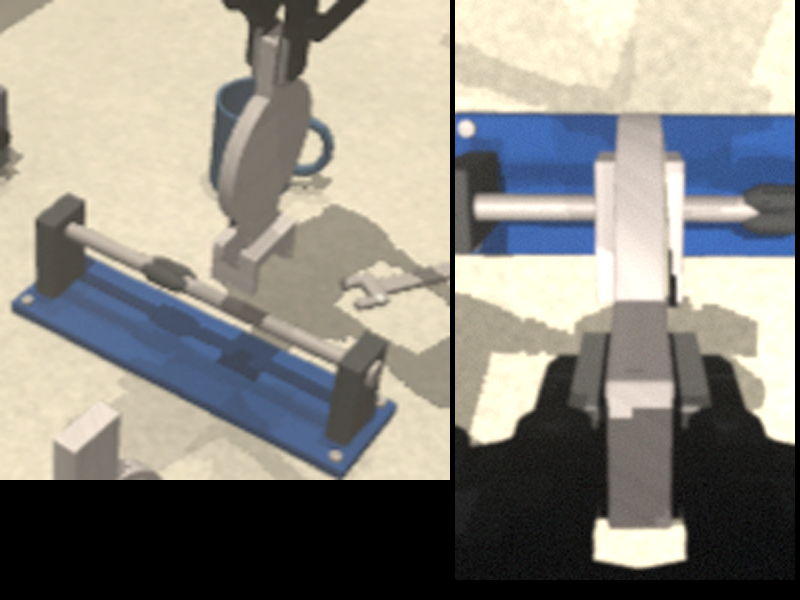

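play_rows(rows=[[[-0.014,-0.004,0.04],[0.005,-0.003,0.011]],[[-0.014,-0.004,0.1],[0.005,-0.003,0.011]],[[-0.014,-0.004,0.16],[0.005,-0.003,0.011]],[[-0.014,-0.004,0.21],[0.005,-0.003,0.011]],[[-0.014,-0.004,0.24],[0.005,-0.003,0.011]],[[-0.014,-0.004,0.255],[0.005,-0.003,0.011]],[[-0.014,-0.004,0.26],[0.005,-0.003,0.011]],[[-0.014,-0.004,0.26],[0.005,-0.003,0.011]]])

```text
time: 10.97
tool_pos: [0.503, -0.1304, 0.2457]
tcp_rot: [-2.209, -2.23, 0.003]
wrist_force: [0.9, 0.6, -2.4]
width: 0.134
grip_force: 59.8
```

play_rows(rows=[[[0,0,0],[0,0,0]],[[0,0,0.002],[0,0,0]],[[0,0,0.004],[0,0,0]],[[0,0,0.004],[0,0,0]]])

```text
time: 11.3
tool_pos: [0.5032, -0.1304, 0.2452]
tcp_rot: [-2.209, -2.23, 0.002]
wrist_force: [0.6, -0.6, -2.9]
width: 0.128
grip_force: 59.8
```

play_rows(rows=[[[0,0,0.002],[0,0,0]],[[0,0,0.004],[0,0,0]],[[0,0,0.006],[0,0,0]],[[0,0,0.006],[0,0,0]]])

```text
time: 11.63
tool_pos: [0.5033, -0.1304, 0.2442]
tcp_rot: [-2.209, -2.23, 0.002]
wrist_force: [-1.3, 0.5, 3.0]
width: 0.133
grip_force: 60.8
```

play_rows(rows=[[[0,0,0.002],[0,0,0]],[[0,0,0.004],[0,0,0]],[[0,0,0.004],[0,0,0]],[[0,0,0.004],[0,0,0]]])

```text
time: 11.97
tool_pos: [0.5035, -0.1304, 0.2441]
tcp_rot: [-2.21, -2.231, 0.001]
wrist_force: [-3.3, 1.1, 7.5]
width: 0.136
grip_force: 61.5
```

play_rows(rows=[[[0,0,-0.015],[0,0,0]],[[0,0.01,-0.03],[0,0,0]],[[0,0.04,-0.03],[0,0,0]],[[0,0.08,-0.03],[0,0,0]],[[0,0.12,-0.03],[0,0,0]],[[0,0.16,-0.03],[0,0,0]],[[0,0.2,-0.03],[0,0,0]],[[0,0.24,-0.03],[0,0,0]],[[0,0.275,-0.03],[0,0,0]],[[0,0.3,-0.03],[0,0,0]],[[0,0.31,-0.03],[0,0,0]],[[0,0.31,-0.03],[0,0,0]],[[0,0.31,-0.03],[0,0,0]]])

```text
time: 13.05
tool_pos: [0.5802, -0.1296, 0.2493]
tcp_rot: [-2.208, -2.23, 0.004]
wrist_force: [-0.7, -0.5, -2.6]
width: 0.135
grip_force: 59.9
```

Run:
```python
from h import *
s=st(); g=R.from_rotvec(s['tcp_rot']).as_matrix()@B; print(np.arctan2(g[1,0],g[0,0]), -np.arctan2(g[2,1],g[2,2]))
plan([.580,-.130,.2482],.011)
```

```text
{'time': 13.05, 'q': [-0.2615, 0.1161, 1.7796, -0.0002, 1.2502, -0.271], 'tool_pos': [0.5802, -0.1296, 0.2493], 'tcp_rot': [-2.2081, -2.2295, 0.0037], 'wrist_force': [-0.7052, -0.4888, -2.6216], 'torque': [0.0323, -0.0384, 0.0255], 'width': 0.1346, 'grip_force': 59.8665}
0.009648181348754692 -0.000981996733818476
shift [-0.0018, -0.001, 0.0042] turn [-0.0054, -0.0013, -0.0017] rows>= 0.0
```

play_rows(rows=[[[0,0,0.002],[0,0,0]],[[0,0,0.004],[0,0,0]],[[0,0,0.006],[0,0,0]],[[0,0,0.007],[0,0,0]],[[0,0,0.007],[0,0,0]],[[0,0,0.007],[0,0,0]]])

```text
time: 13.55
tool_pos: [0.5803, -0.1296, 0.2482]
tcp_rot: [-2.209, -2.23, 0.003]
wrist_force: [-0.9, 1.3, 1.0]
width: 0.13
grip_force: 60.4
```

```bash
cat > tgt.py <<'E'
from h import *
def tcp(L,clear,t=-.0054,d=.1623,stud=np.array([.580,-.131,.075])):
    n=np.array([0,np.sin(L),np.cos(L)]); tan=np.array([0,np.cos(L),-np.sin(L)])
    return stud+[0,.006,.003]+n*(.008+clear)+tan*t+n*d
E
python3 - <<'E'
from tgt import *
for L in(.04,.1,.16,.22,.28,.31): plan(tcp(L,.0015),.010,L)
E
```

```text
shift [0.0244, -0.001, -0.0066] turn [-0.0042, -0.0519, -0.0005] rows>= 0.3
shift [0.0656, -0.0006, -0.005] turn [-0.0043, -0.1283, -0.0004] rows>= 0.8
shift [0.1066, -0.0002, -0.0009] turn [-0.0043, -0.2047, -0.0003] rows>= 1.3
shift [0.1473, 0.0002, 0.0056] turn [-0.0043, -0.2811, -0.0001] rows>= 1.8
shift [0.1876, 0.0006, 0.0146] turn [-0.0043, -0.3575, -0.0] rows>= 2.2
shift [0.2075, 0.0008, 0.02] turn [-0.0043, -0.3957, 0.0001] rows>= 2.5
```

play_rows(rows=[[[0.004,0,-0.01],[0,0,0]],[[0.024,0,-0.01],[-0.004,-0.052,0]],[[0.045,0,-0.009],[-0.004,-0.09,0]],[[0.066,0,-0.008],[-0.004,-0.128,0]],[[0.087,0,-0.006],[-0.004,-0.166,0]],[[0.107,0,-0.004],[-0.004,-0.205,0]],[[0.127,0,-0.001],[-0.004,-0.243,0]],[[0.147,0,0.003],[-0.004,-0.281,0]],[[0.168,0,0.007],[-0.004,-0.32,0]],[[0.188,0,0.012],[-0.004,-0.358,0]],[[0.2,0,0.015],[-0.004,-0.38,0]],[[0.207,0,0.017],[-0.004,-0.396,0]],[[0.207,0,0.017],[-0.004,-0.396,0]],[[0.207,0,0.017],[-0.004,-0.396,0]],[[0.207,0,0.017],[-0.004,-0.396,0]],[[0.207,0,0.017],[-0.004,-0.396,0]],[[0.207,0,0.017],[-0.004,-0.396,0]]])

```text
time: 14.97
tool_pos: [0.58, -0.0783, 0.2437]
tcp_rot: [2.044, 2.063, -0.319]
wrist_force: [-0.7, 0.5, -2.8]
width: 0.131
grip_force: 59.9
```

```bash
cat > lean.py <<'E'
from tgt import *
s=st(); W=R.from_rotvec(s['tcp_rot']).as_matrix(); g=W@B
print('az',np.arctan2(g[1,0],g[0,0]),'lean',-np.arctan2(g[2,1],g[2,2]),'pitch',g[2,0],'f along tool',(W.T@s['wrist_force']).round(2))
plan(tcp(.31,0),.010,.31)
E
python3 lean.py
```

```text
{'time': 14.9667, 'q': [-0.005, 0.0996, 1.8378, -0.331, 1.2182, 0.1032], 'tool_pos': [0.58, -0.0783, 0.2437], 'tcp_rot': [2.0442, 2.0631, -0.3194], 'wrist_force': [-0.701, 0.4713, -2.8037], 'torque': [0.3129, 0.0033, -0.0574], 'width': 0.131, 'grip_force': 59.8915}
az 0.009198636164778526 lean 0.3099314128686797 pitch -4.5599191331596733e-05 f along tool [ 1.31 -0.7   2.52]
shift [0.0028, 0.0, 0.0069] turn [-0.0004, -0.0001, -0.001] rows>= 0.0
```

Now press along the tool z until the force rises a few newtons.

play_rows(rows=[[[0,0,0.002],[0,0,0]],[[0,0,0.004],[0,0,0]],[[0,0,0.006],[0,0,0]],[[0,0,0.008],[0,0,0]],[[0,0,0.009],[0,0,0]],[[0,0,0.009],[0,0,0]],[[0,0,0.009],[0,0,0]]])

```text
time: 15.55
tool_pos: [0.5799, -0.0785, 0.2414]
tcp_rot: [2.043, 2.064, -0.32]
wrist_force: [-0.0, 0.6, -2.1]
width: 0.134
grip_force: 60.1
```

```bash
python3 lean.py
```

```text
{'time': 15.55, 'q': [-0.0052, 0.1012, 1.8404, -0.3317, 1.2143, 0.1036], 'tool_pos': [0.5799, -0.0785, 0.2414], 'tcp_rot': [2.0432, 2.0641, -0.3199], 'wrist_force': [-0.0232, 0.6434, -2.0662], 'torque': [0.2775, 0.064, 0.0101], 'width': 0.1342, 'grip_force': 60.1192}
az 0.010103815694559645 lean 0.31014112435137015 pitch -0.0004587099543770512 f along tool [ 1.24 -0.02  1.77]
shift [0.0007, 0.0003, -0.002] turn [-0.0005, 0.0002, 0.0003] rows>= 0.0
```

play_rows(rows=[[[0,0,0.002],[0,0,0]],[[0,0,0.004],[0,0,0]],[[0,0,0.004],[0,0,0]],[[0,0,0.004],[0,0,0]]])

```text
time: 15.88
tool_pos: [0.5802, -0.0786, 0.2413]
tcp_rot: [2.043, 2.064, -0.319]
wrist_force: [-2.4, 3.2, 5.0]
width: 0.127
grip_force: 61.0
```

play_rows(rows=[[[0,0,0.002],[0,0,0]],[[0,0,0.003],[0,0,0]],[[0,0,0.003],[0,0,0]],[[0,0,0.003],[0,0,0]]])

```text
time: 16.22
tool_pos: [0.5803, -0.0787, 0.2413]
tcp_rot: [2.043, 2.063, -0.318]
wrist_force: [-2.3, 4.2, 7.3]
width: 0.133
grip_force: 61.5
```

```bash
python3 lean.py
```

```text
{'time': 16.2167, 'q': [-0.0056, 0.1011, 1.8406, -0.3315, 1.2125, 0.1038], 'tool_pos': [0.5803, -0.0787, 0.2413], 'tcp_rot': [2.0433, 2.0633, -0.3179], 'wrist_force': [-2.3394, 4.1545, 7.3257], 'torque': [0.5181, 0.8233, -0.2263], 'width': 0.1334, 'grip_force': 61.5052}
az 0.009912064049730858 lean 0.3097826525503304 pitch 0.0011119329450574589 f along tool [ 1.74 -2.29 -8.25]
shift [0.0011, -0.0013, -0.0026] turn [0.0013, -0.0003, -0.0005] rows>= 0.0
```

play_rows(rows=[[[0,0,-0.001],[0,0,0]],[[0,0,-0.002],[0,0,0]],[[0,0,-0.002],[0,0,0]],[[0,0,-0.002],[0,0,0]],[[0,0,-0.002],[0,0,0]],[[0,0,-0.002],[0,0,0]],[[0,0,-0.002],[0,0,0]],[[0,0,-0.002],[0,0,0]],[[0,0,-0.002],[0,0,0]],[[0,0,-0.002],[0,0,0]],[[0,0,-0.002],[0,0,0]],[[0,0,-0.002],[0,0,0]],[[0,0,-0.002],[0,0,0]],[[0,0,-0.002],[0,0,0]],[[0,0,-0.002],[0,0,0]],[[0,0,-0.002],[0,0,0]],[[0,0,-0.002],[0,0,0]],[[0,0,-0.002],[0,0,0]],[[0,0,-0.002],[0,0,0]],[[0,0,-0.002],[0,0,0]]])

```text
time: 17.88
tool_pos: [0.5803, -0.0786, 0.2413]
tcp_rot: [2.043, 2.063, -0.318]
wrist_force: [-3.2, 3.0, 4.6]
width: 0.131
grip_force: 61.2
```

```bash
python3 lean.py
python3 - <<'E'
from h import *
s=bot.read_state(); snap('side','s6.png'); W=R.from_rotvec(s['tcp_rot']).as_matrix(); p=np.array(s['tool_pos'])
im=cv2.imread('pics/s6.png')[110:290,250:430]; im=cv2.convertScaleAbs(cv2.resize(im,None,fx=3.3,fy=3.3,interpolation=cv2.INTER_CUBIC),alpha=1.5)
P=lambda g:tuple(int(a) for a in (3.3*(proj('s6.png',p+W@B@(np.array(g)-[0,0,.1843]))-[250,110])))
for q in [[-.018,y,z] for y in(-.03,.03) for z in (0,.034)]+[[-.006,y,.2] for y in(-.015,.015)]+[[-.006,.054*np.cos(a),.106+.054*np.sin(a)] for a in np.arange(0,6.28,.4)]: cv2.circle(im,P(q),2,(0,0,255),-1)
cv2.imwrite('pics/c6.png',im)
E
```

```text
{'time': 17.8833, 'q': [-0.0055, 0.1012, 1.8406, -0.3315, 1.2128, 0.1037], 'tool_pos': [0.5803, -0.0786, 0.2413], 'tcp_rot': [2.0432, 2.0634, -0.3182], 'wrist_force': [-3.1542, 2.9634, 4.6039], 'torque': [0.4448, 0.7165, -0.2124], 'width': 0.1308, 'grip_force': 61.2162}
az 0.009985614466686912 lean 0.3098498850780519 pitch 0.0008323242451741264 f along tool [ 1.45 -3.12 -5.3 ]
shift [0.001, -0.0011, -0.0025] turn [0.001, -0.0002, -0.0003] rows>= 0.0
```

View pics/c6.png

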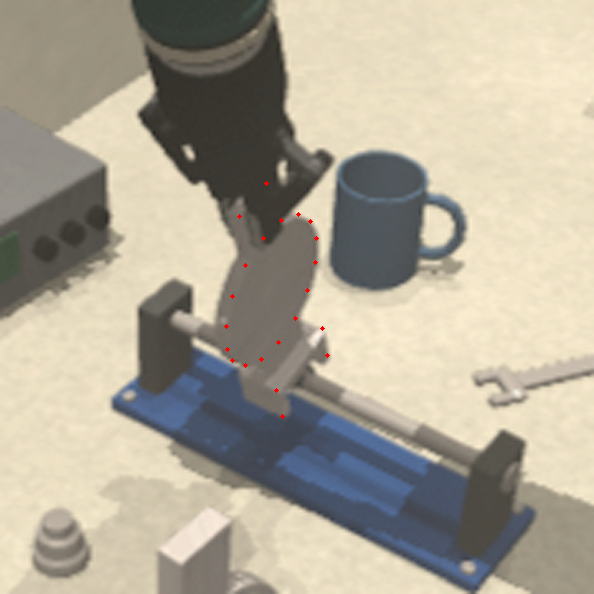

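The gauge outline matches the predicted lean of 0.31 rad, and it is hooked on the stud bearing about 8 N, so I'm handing in.

```bash
python3 -c "
from workcell import bot
print(bot.finish_job())"
```

```text
the job is handed in; nothing more can be done
None
```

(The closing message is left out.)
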